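# Put the fermenting jars back on their own slates

## Robot

A 6-joint arm with a two-finger parallel gripper is mounted at the origin on the work surface. World frame = base frame: x ahead of the robot, y to its left, z up, the work surface at z = 0. Lengths are in m, angles in degrees, forces in N, time in s.
With the tool pointing down it reaches from about 0.225 to 0.875 m from the base axis. Payload 3.4 kg.
Tool frame: the origin (TCP) lies on the centre line of the jaws, within the pads' length; the fingertips stand 11 mm ahead of it and the grasp point (between the pads) lies 8 mm behind it; z points along the fingers, y is the line along which they close (so a half turn about z gives the same grasp; the last joint's range is limited). The gripper opens to 85 mm and grips with 20 to 120 N. Pads are 22 mm wide; open, the fingers measure 114 mm over their backs; the gripper's body (76 mm by 85 mm) begins 54 mm behind the grasp point. The pads swing forward as they close: fully open they stand 13 mm farther back than shut.
Start: joints at [-79.87, 15.808, 86.224, -0, 77.962, -6.933], TCP at [0.169, -0.55, 0.242] pointing down, gripper open.
Joint ranges: [-165.64, 165.64], [-43.16, 119.46], [12.63, 154.43], [-67.54, 247.53], [6.08, 155.33], [-154.97, 154.97]. Speed limits (degrees/s): [147.25, 147.25, 180, 180, 180, 180].

## Interface

Orientations are given as a 3x3 rotation matrix whose columns are the frame's x, y, z axes.
In Python, from cell import manip gives the robot as it stands. The module is installed in compiled form; this text tells all that it offers. Calls block until the motion is done:
- manip.move_to(position, orientation): joint-space move of the TCP to a pose.
- manip.move_l(position, frame=None, speed=0.15): straight line of the TCP; frame=None keeps the orientation; speed is the mean speed in m/s.
- manip.movej(angles): joint-space move.
- manip.release() and manip.clamp(): open the fingers fully, or close them until they stop; the grip force is fixed at half the most.
- manip.pause(seconds).
- manip.inverse_kinematics(position, orientation): joint angles nearest the present ones, or None.
- manip.read_camera(name): name is "side" or "top"; returns the picture (384x512x3 uint8, blue, green, red); there is no depth.
- manip.calibration(name): a dict with "fx", "fy", "cx", "cy" (pixels), "k1" (the pictures are not rectified: a ray, as slopes to the right and down, at radius r is drawn at 1 + k1 r^2 times it, then the intrinsics apply), "pose" (4x4, takes a point from camera to world coordinates). Camera axes: x right, y down, z forward; pixel columns grow to the right and rows downward; lengths in m; the calibration is good to about 2 mm. A picture is of the moment at which its call begins. calibration takes no time and is no camera call.
A pose or a line that the arm cannot do raises manip.IKError and nothing moves.
- manip.hand_in(): hands the job in; it is judged then, once.
Trained networks look in the newest picture that a camera, given by its name, has taken for a name from the list of things; names that differ only in an ending like _2 or _b are one class to them, and where a whole thing is asked for, a point or a joint stands for the part that bears it (a point fixed in the world has none). Each returns a list of dicts, best first, with "p" (0 to 1); they miss things now and then, are a little off and sometimes report something else, mostly with a low value. They report only what shows in the picture. A call takes as long as a camera call. They do not tell look-alikes from the thing itself.
- manip.look_for(query, camera): "bbox" ([centre column, centre row, width, height] in pixels, round what is visible of it).
Readings, each from a call of its own:
- manip.get_time_s(): time.
- manip.get_q(): joint angles.
- manip.get_qvel(): joint speeds.
- manip.get_joint_torque(): joint torques, N m.
- manip.get_tool_pos(): TCP position.
- manip.get_tool_rot(): TCP orientation.
- manip.get_force(): force on the tool from outside, world axes, zero at the start.
- manip.get_torque(): the same for the moment, N m.
- manip.get_finger_gap(): finger opening in m.
- manip.get_grasp_force(): force on a finger pad.
Only numpy, scipy, OpenCV 4.12 (cv2) and the standard library are available. Lean on these libraries where they do the work, as an engineer would, in place of code of your own. Each camera call takes 0.05 s, during which the arm holds its last target. There are 200 camera calls.

## Task

The three jars of fermenting cabbage stand on the wrong slates: park one on the empty wooden board and shift them round until each stands, let go, on the slate of its own shape (round on round, square on square, oblong on oblong), centred and, for the square and oblong ones, lined up with the slate's edges. Keep the jars upright and set them down gently, and leave the bowl, the shaker and the garlic where they are.

Things in the scene. Friction and masses are not known exactly. Their poses are not given: they have to be found in the camera images.
- round_jar: Round jar, 80 mm in diameter. Clear glass packed with pale cabbage, 70 mm tall; clamped wooden lid at 70 to 80 mm, wooden grip at 80 to 108 mm above the underside. 0.3 to 0.6 kg. Origin: centre of the underside, z up. The grip is a round knob 34 mm in diameter, on the axis. Starts upright on the square slate.
- square_jar: Square jar, 76 x 76 mm. Clear glass packed with pale cabbage, 70 mm tall; clamped wooden lid at 70 to 80 mm, wooden grip at 80 to 108 mm above the underside. 0.3 to 0.6 kg. Origin: centre of the underside, z up. The grip is a square block 28 x 28 mm, at the centre, sides parallel to the jar's; x and y along the sides. Starts upright on the oblong slate.
- oblong_jar: Oblong jar, 112 mm along its x by 58 mm along its y. Clear glass packed with pale cabbage, 70 mm tall; clamped wooden lid at 70 to 80 mm, wooden grip at 80 to 108 mm above the underside. 0.3 to 0.6 kg. Origin: centre of the underside, z up. The grip is a bar 56 mm long (x) and 22 mm thick (y), at the centre. Starts upright on the round slate.
- round_slate: Round slate, 120 mm in diameter. Mid-grey stone slab, 8 mm thick, fixed flat on the table. Origin: centre of its underside (z = 0). At the start a jar of another shape stands on it.
- square_slate: Square slate, 110 x 110 mm, x and y along its sides. Mid-grey stone slab, 8 mm thick, fixed flat on the table. Origin: centre of its underside (z = 0). At the start a jar of another shape stands on it.
- oblong_slate: Oblong slate, 150 mm along its x by 95 mm along its y. Mid-grey stone slab, 8 mm thick, fixed flat on the table. Origin: centre of its underside (z = 0). At the start a jar of another shape stands on it.
- spare_board: The empty spot: a small brown wooden board, 125 x 125 mm and 12 mm thick, with a stub handle 36 mm wide that reaches 104 mm from the centre along -x. Fixed to the table. Origin: centre of the underside of the square part (on the table top), its top is 12 mm above. Nothing stands on it at the start.
- bowl: Bystander: dark blue-grey bowl of cabbage leaves, 104 mm across the rim, 40 mm tall (leaves up to about 60 mm). Loose. Origin: centre of the underside.
- shaker: Bystander: white spice shaker with a steel cap, 46 mm in diameter, 85 mm tall. Loose. Origin: centre of the underside.
- garlic: Bystander: off-white garlic bulb, 54 mm in diameter, 52 mm tall. Loose. Origin: centre of the underside.
Not all that is in view belongs to the job. What is shaped like the square_slate but blue or orange is not meant.

How it is judged:
By the outcome, as a careful person would: the job done as asked, in the order asked, and still so for the second after the job is handed in, with the robot touching nothing.
It also fails if it takes over 120 s, if anything falls off the work surface, if the arm or the gripper's body presses on something with over 40 N, if the wrist force passes 120 N, or if a joint passes its speed limit or range.

## Working session

There is one attempt and no reset: what is moved stays moved. The work goes in short steps, each a Python script; the robot and the scene stay as the last script left them, time stands still between calls to the robot, and variables do not carry over. Pictures are saved under pics/ and viewed, at most 14 in all, crops included, and the job is handed in when it is done.

```bash
mkdir -p pics; python3 - <<'E'
from cell import manip
import cv2
for n in("top","side"):
    im=manip.read_camera(n); cv2.imwrite(f"pics/{n}0.png",im)
    c=manip.calibration(n); print(n,c)
    for q in["round_jar","square_jar","oblong_jar","round_slate","square_slate","oblong_slate","spare_board"]+(["bowl","shaker","garlic"] if n=="top" else []):
        print(q,[(d["bbox"],round(d["p"],2)) for d in manip.look_for(q,n)[:3]])
E
```

```text
top {'fx': 370.8574408832204, 'fy': 370.8574408832204, 'cx': 255.40820459935028, 'cy': 190.68761702877742, 'k1': -0.07791524441552065, 'pose': array([[ 2.39026046e-02, -9.95902512e-01,  8.72172640e-02,
         3.91340667e-01],
       [-9.99713581e-01, -2.39155294e-02,  8.96870711e-04,
        -3.51065842e-02],
       [ 1.19265125e-03, -8.72137209e-02, -9.96188910e-01,
         9.99410528e-01],
       [ 0.00000000e+00,  0.00000000e+00,  0.00000000e+00,
         1.00000000e+00]])}
round_jar [([288.1, 140.1, 37.9, 38.6], 0.68), ([199.7, 197.3, 54.5, 62.8], 0.66)]
square_jar [([364.7, 202.8, 40.4, 38.2], 0.67)]
oblong_jar [([131.2, 139.1, 42.7, 50.8], 0.61)]
round_slate [([139.1, 147.0, 38.6, 38.6], 0.78)]
square_slate [([282.8, 148.6, 49.8, 52.5], 0.93), ([324.5, 276.9, 41.7, 43.7], 0.77), ([394.4, 294.2, 45.5, 43.4], 0.59)]
oblong_slate [([360.9, 204.2, 45.2, 59.7], 0.74)]
spare_board [([200.8, 198.2, 51.9, 61.8], 0.87)]
bowl [([216.8, 99.4, 38.6, 40.2], 0.78)]
shaker [([285.8, 228.8, 19.0, 18.2], 0.67), ([132.8, 140.2, 46.5, 50.3], 0.51)]
garlic [([355.9, 125.3, 18.7, 17.5], 0.87), ([283.6, 227.4, 18.0, 17.6], 0.61)]
side {'fx': 348.7605559388804, 'fy': 348.7605559388804, 'cx': 255.7438801707459, 'cy': 196.63243986655473, 'k1': -0.059974088042394715, 'pose': array([[-0.82487932, -0.28865139,  0.48606017,  0.01026958],
       [-0.56490014,  0.38819586, -0.72814271,  0.65444216],
       [ 0.02149286, -0.87520532, -0.48327395,  0.53146152],
       [ 0.        ,  0.        ,  0.        ,  1.        ]])}
round_jar [([235.2, 179.4, 26.3, 36.7], 0.91)]
square_jar [([309.4, 168.8, 26.7, 36.5], 0.59)]
oblong_jar [([126.1, 241.8, 56.5, 49.9], 0.74)]
round_slate [([129.5, 268.6, 53.4, 22.0], 0.59)]
square_slate [([236.6, 201.3, 47.3, 16.0], 0.71), ([393.6, 191.4, 29.7, 21.9], 0.7)]
oblong_slate [([307.6, 183.6, 48.9, 21.2], 0.74)]
spare_board [([219.2, 244.3, 69.9, 44.7], 0.55)]
```

View pics/top0.png

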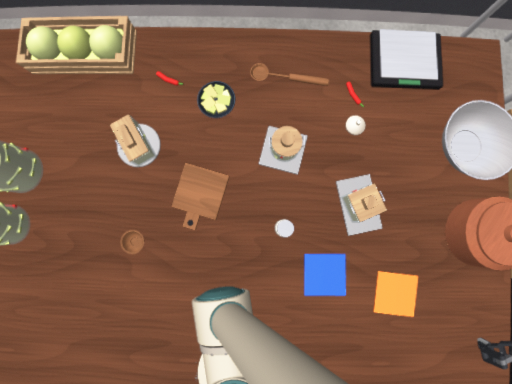

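View pics/side0.png

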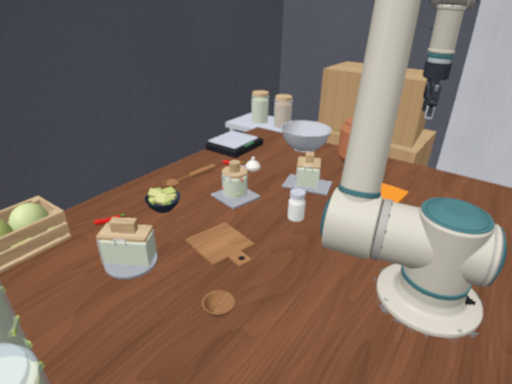

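The top picture shows: oblong jar (130,140) on the round slate, round jar (287,143) on the square slate, square jar (365,203) on the oblong slate, and the empty board at (200,192). The blue and orange squares are decoys. I'll zoom in for detail.

```bash
python3 - <<'E'
import cv2,numpy as np
t=cv2.imread("pics/top0.png");s=cv2.imread("pics/side0.png")
cr=lambda im,u,v:cv2.resize(im[v-33:v+33,u-33:u+33],(264,264),interpolation=cv2.INTER_CUBIC)
cv2.imwrite("pics/m0.png",np.vstack([np.hstack([cr(t,133,142),cr(t,285,147),cr(t,362,204)]),np.hstack([cr(s,127,243),cr(s,235,183),cr(s,308,173)])]))
E
```

```text
(no output)
```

View pics/m0.png

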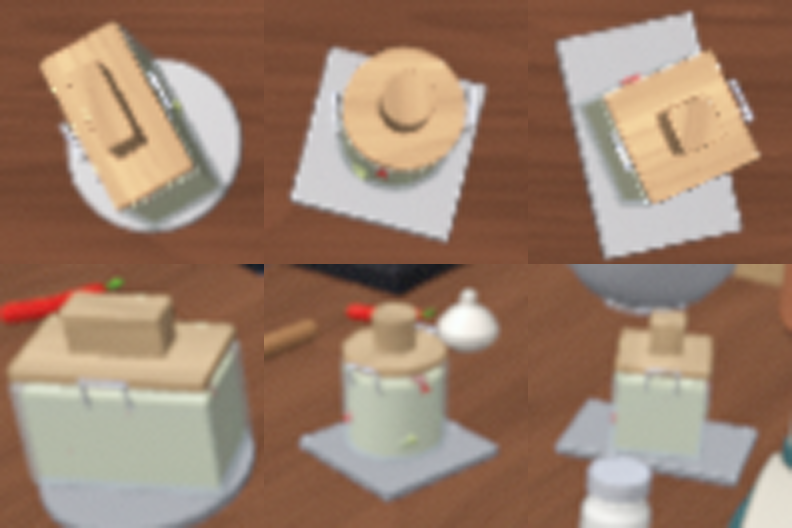

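```bash
cat >h.py <<'E'
from cell import manip
import cv2,numpy as np
def cam(n):
    c=manip.calibration(n); return c,np.asarray(c["pose"])
def ray2w(n,uv,z):
    c,P=cam(n); d=np.c_[(uv[:,0]-c["cx"])/c["fx"],(uv[:,1]-c["cy"])/c["fy"]]; u=d.copy()
    for _ in range(20): u=d/(1+c["k1"]*(u**2).sum(1,keepdims=True))
    r=np.c_[u,np.ones(len(u))]@P[:3,:3].T; o=P[:3,3]
    return (o+r*((z-o[2])/r[:,2])[:,None])[:,:2]
def proj(n,X):
    c,P=cam(n); q=(np.asarray(X)-P[:3,3])@P[:3,:3]; s=q[:,:2]/q[:,2:]
    s=s*(1+c["k1"]*(s**2).sum(1,keepdims=True))
    return np.c_[s[:,0]*c["fx"]+c["cx"],s[:,1]*c["fy"]+c["cy"]]
def seg(im,kind,u,v,z,r=36,n="top"):
    """world points of hull of the blob of that colour nearest (u,v)"""
    u,v=int(u),int(v); u0,v0=max(u-r,0),max(v-r,0); S=6
    c=cv2.resize(im[v0:v+r,u0:u+r],None,fx=S,fy=S,interpolation=cv2.INTER_CUBIC)
    h=cv2.cvtColor(c,cv2.COLOR_BGR2HSV).astype(int); H,Sa,V=h[...,0],h[...,1],h[...,2]
    m={"lid":(V>150)&(Sa>65)&(H>5)&(H<25),"slate":(Sa<55)&(V>130)}[kind].astype(np.uint8)
    m=cv2.morphologyEx(m,cv2.MORPH_OPEN,np.ones((15,15),np.uint8))
    cs=cv2.findContours(m,cv2.RETR_EXTERNAL,cv2.CHAIN_APPROX_NONE)[0]
    cs=[k for k in cs if cv2.contourArea(k)>(6 if kind=="slate" else 20)*S*S*(3 if kind=="slate" else 1)]
    if kind=="lid": cs=[max(cs,key=cv2.contourArea)]
    p=cv2.convexHull(np.vstack(cs))[:,0].astype(float)
    p=(p+.5)/S-.5+[u0,v0]
    return ray2w(n,p,z)
def rect(w):
    (c,s,a)=cv2.minAreaRect((w*1000).astype(np.float32)); 
    if s[0]<s[1]: s=s[::-1];a+=90
    return np.array(c)/1000,np.array(s),(a+90)%180-90   # yaw of long side
def circ(w):
    e=cv2.fitEllipse((w*1000).astype(np.float32)); return np.array(e[0])/1000,np.array(e[1])
E
python3 - <<'E'
from h import *
t=cv2.imread("pics/top0.png")
J=dict(ob=(131,139),sq=(367,203),ro=(287,143))
for k,f in(("ob",rect),("sq",rect),("ro",circ)): print(k,f(seg(t,"lid",*J[k],.088)))
for k,p,f in(("round",(138,146),circ),("square",(283,149),rect),("oblong",(361,204),rect)): print(k,f(seg(t,"slate",*p,.008)))
print("board",ray2w("top",np.array([[188,165.],[228,179],[174,204],[214,219],[190,228]]),.012))
print("bowl..",ray2w("top",np.array([[216.8,99.4],[285,228],[356,125],[132,242]]),.04))
print("crate/cups",ray2w("top",np.array([[15,168.],[8,224]]),.1))
E
```

```text
ob (array([0.5983006 , 0.28998169]), array([113.77147675,  58.94658279]), 30.897968292236328)
sq (array([ 0.44947537, -0.31156616]), array([76.9829483, 76.0422287]), -65.93366050720215)
ro (array([ 0.59842413, -0.10912365]), array([75.95557404, 80.62731934]))
round (array([0.59660321, 0.29033328]), array([121.05130005, 121.62963104]))
square (array([ 0.59253204, -0.1055181 ]), array([112.28689575, 111.87036133]), -13.225738525390625)
oblong (array([ 0.44804941, -0.31325623]), array([152.16551208,  97.94921112]), 13.236395835876465)
board [[0.54293633 0.1491552 ]
 [0.50747292 0.04000012]
 [0.43684051 0.1825492 ]
 [0.39961563 0.07402317]
 [0.37411506 0.13716373]]
bowl.. [[ 0.71738314  0.07462355]
 [ 0.38064638 -0.11280938]
 [ 0.65718812 -0.29766238]
 [ 0.33422703  0.282257  ]]
crate/cups [[0.51319074 0.57662557]
 [0.3713259  0.58414249]]
```

```bash
cat >>h.py <<'E'
Z=.26
def R(b):
    b=np.radians(b); y=np.array([np.cos(b),np.sin(b),0]); z=np.array([0,0,-1.]); return np.c_[np.cross(y,z),y,z]
def best(xy,z,bs):
    q0=np.array(manip.get_q()); o=[]
    for b in bs:
        q=manip.inverse_kinematics([*xy,z],R(b))
        if q is not None and abs(q[5])<140: o.append((np.abs(np.array(q)-q0).max()+.3*abs(q[5]),b))
    return min(o)[1]
def pick(xy,bs,zu):
    b=best(xy,Z,bs); manip.move_to([*xy,Z],R(b)); zt=zu+.080+.014
    manip.move_l([*xy,zt+.02],speed=.15); manip.move_l([*xy,zt],speed=.04)
    manip.clamp(); manip.pause(.2)
    print("pick b",b,"gap",manip.get_finger_gap(),"F",manip.get_force(),"t",manip.get_time_s())
    manip.move_l([*xy,zt+.02],speed=.04); manip.move_l([*xy,Z],speed=.12); manip.pause(.2)
    print("lifted gap",manip.get_finger_gap(),"F",manip.get_force(),"q",np.round(manip.get_q(),1))
def place(xy,bs,zu):
    b=best(xy,Z,bs); zt=zu+.094
    manip.move_l([*xy,Z],R(b),speed=.12); manip.move_l([*xy,zt+.02],speed=.1); manip.move_l([*xy,zt+.004],speed=.03)
    manip.pause(.3); f0=manip.get_force()[2]; z=zt+.004
    while z>zt-.004:
        z-=.0005; manip.move_l([*xy,z],speed=.01); 
        if manip.get_force()[2]-f0>1.5: break
    print("place b",b,"z-zt",z-zt,"F0",f0,"F",manip.get_force())
    manip.release(); manip.pause(.2)
    manip.move_l([*xy,zt+.04],speed=.08); manip.move_l([*xy,Z],speed=.2)
    print("t",manip.get_time_s(),"q",np.round(manip.get_q(),1))
def shot(name):
    im=manip.read_camera("top"); cv2.imwrite(f"pics/{name}.png",im); return im
E
python3 - <<'E'
from h import *
pick([.5983,.2900],[30.9-90,30.9+90],.008)
shot("a")
E
```

```text
pick b -59.1 gap 0.021272684714809954 F [ 1.67652449 -1.87607367  1.73601076] t 6.7583
lifted gap 0.020766462847549093 F [-0.23268414  0.74410945 -3.13865343] q [19.9 23.3 72.5  0.  84.3 79. ]
```

```bash
python3 - <<'E'
from h import *
place([.4717,.1114],[-107.5,72.5,-17.5,162.5],.012)
manip.move_l([.4717,.0,Z],speed=.25)
t=shot("b")
print(circ(seg(t,"slate",138,146,.008)))
print(rect(seg(t,"lid",203,190,.092)))
E
```

```text
place b -17.5 z-zt 0.0 F0 -3.961391696201897 F [-0.4113042  -0.28353737 -2.22427656]
t 17.6167 q [ 5.1  7.4 94.9  0.  77.8 22.6]
(array([0.61207764, 0.19600108]), array([170.14175415, 315.45294189]))
(array([0.4426615 , 0.11298915]), array([108.0825119 , 105.62766266]), -5.172477722167969)
```

View pics/b.png

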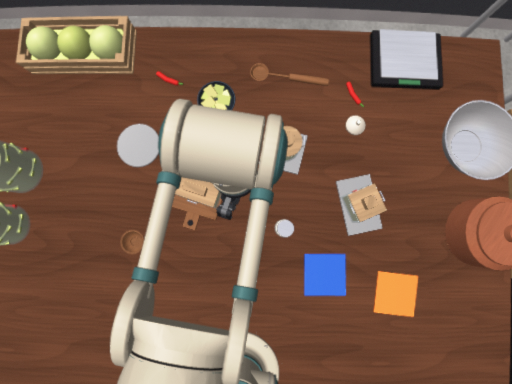

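Oblong jar is parked on the board at about (200,192), and the empty round slate is at (138,146). The arm covers part of the view, so I'll retreat, measure, then move the round jar.

```bash
cat >>h.py <<'E'
HOME=[-79.87,15.808,86.224,0,77.962,-6.933]
E
python3 - <<'E'
from h import *
manip.movej(HOME)
t=shot("c")
w=seg(t,"slate",138,146,.008,r=30); c,s=circ(w); print(c,s)
print(rect(seg(t,"lid",200,190,.092)))
wl=seg(t,"lid",287,143,.088); j,_=circ(wl); print(j, cv2.minEnclosingCircle((wl*1e3).astype(np.float32)), wl.min(0),wl.max(0))
E
```

```text
[0.59657104 0.29024591] [120.90988159 121.50508118]
(array([0.45185977, 0.11297333]), array([151.2702179 , 123.54264832]), -15.429100036621094)
[ 0.59848071 -0.10911224] ((598.2321166992188, -109.49954986572266), 40.23179626464844) [ 0.55892354 -0.14647717] [ 0.63785439 -0.07159395]
```

```bash
python3 - <<'E'
from h import *
pick([.5983,-.1093],[90,-90],.008)
place([.5966,.2903],[90,-90,60,120,-60,-120],.008)
manip.movej(HOME)
t=shot("d")
wl=seg(t,"lid",133,139,.088); print(circ(wl), cv2.minEnclosingCircle((wl*1e3).astype(np.float32)), wl.min(0),wl.max(0))
print(rect(seg(t,"slate",283,149,.008)))
print(rect(seg(t,"lid",367,203,.088)))
E
```

```text
pick b -90 gap 0.03176570735136108 F [-0.70059664 -1.30790084  3.82448677] t 25.2
lifted gap 0.0315261033399341 F [ 1.40002462  0.34822834 -4.21091972] q [-16.9  18.2  80.3  -0.   81.6  73.1]
place b -60 z-zt 0.0 F0 -5.559920762748788 F [-0.18123343 -1.44493086 -1.9427121 ]
t 37.5083 q [19.9 23.1 72.8 -0.  84.2 79.9]
(array([0.59663409, 0.29071149]), array([78.62421417, 79.95420837])) ((596.2210083007812, 290.64251708984375), 40.57300567626953) [0.55785455 0.25206866] [0.63566472 0.32997477]
(array([ 0.59252563, -0.10550068]), array([112.25718689, 111.87824249]), -13.197471618652344)
(array([ 0.4494899 , -0.31148615]), array([77.01852417, 76.1362915 ]), -66.10702133178711)
```

View pics/d.png

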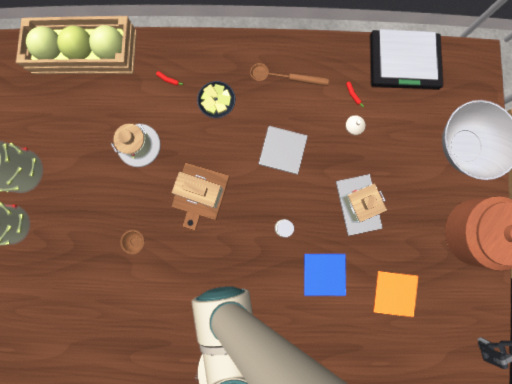

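The round jar is centred on the round slate at (131,139), within about 0.5 mm. Next is the square jar, onto the empty square slate at (283,150).

```bash
python3 - <<'E'
from h import *
pick([.4495,-.3115],[24,114,-66,-156],.008)
place([.5925,-.1055],[-13.2,76.8,-103.2,166.8],.008)
manip.movej(HOME)
t=shot("e")
print(rect(seg(t,"lid",287,143,.088)))
print(rect(seg(t,"slate",361,204,.008)))
# oblong jar on board: lid brighter than board
im=t.copy(); h=cv2.cvtColor(im,cv2.COLOR_BGR2HSV); print(h[185,190],h[180,215],h[190,178])
for th in(170,180,190):
    c=cv2.resize(im[160:225,160:240],None,fx=6,fy=6,interpolation=cv2.INTER_CUBIC)
    m=cv2.morphologyEx((cv2.cvtColor(c,cv2.COLOR_BGR2HSV)[...,2]>th).astype(np.uint8),cv2.MORPH_OPEN,np.ones((15,15),np.uint8))
    k=max(cv2.findContours(m,0,1)[0],key=cv2.contourArea)
    print(th,rect(ray2w("top",(cv2.convexHull(k)[:,0]+.5)/6-.5+[160,160],.092)))
E
```

```text
pick b -66 gap 0.02681027977216758 F [ 0.55063552 -1.33654996  2.7223418 ] t 44.7083
lifted gap 0.027124293408254372 F [ 0.64390129 -0.2478921  -4.01494581] q [-42.   12.9  87.9  -0.   79.3  24. ]
place b -13.2 z-zt 0.0 F0 -4.960221792367639 F [ 0.02529951 -0.37627015 -2.37878492]
t 55.8083 q [-16.7  17.7  81.2   0.   81.3  -3.5]
(array([ 0.59251392, -0.10478255]), array([77.12458801, 73.76062012]), -13.13165283203125)
(array([ 0.44812555, -0.3132446 ]), array([152.11624146,  97.9465332 ]), 13.22961711883545)
[ 16  97 221] [ 12 136 165] [ 18  88 238]
170 (array([0.44850177, 0.11591518]), array([117.88697815, 116.71140289]), -9.317558288574219)
180 (array([0.47269373, 0.11296439]), array([110.18196106,  59.34258652]), 72.7667236328125)
190 (array([0.47220776, 0.11311713]), array([109.61763   ,  57.19869232]), 72.87103271484375)
```

```bash
python3 -c "
import cv2,numpy as np
t=cv2.imread('pics/e.png');cr=lambda u,v:cv2.resize(t[v-33:v+33,u-33:u+33],(264,264),interpolation=cv2.INTER_CUBIC)
cv2.imwrite('pics/m1.png',np.hstack([cr(200,192),cr(285,147),cr(362,204)]))"
```

```text
(no output)
```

View pics/m1.png

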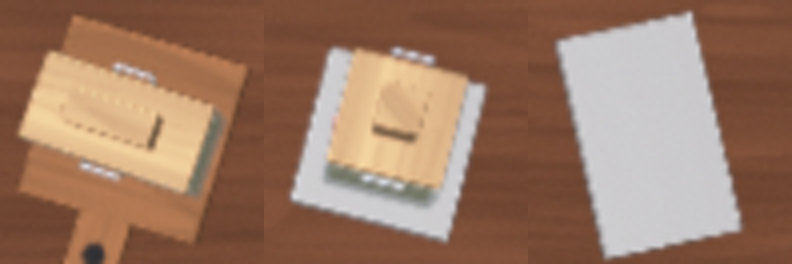

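The square jar sits centred and aligned on its slate, within about 1 mm. The oblong slate is empty, so the last move is the oblong jar.

```bash
python3 - <<'E'
from h import *
pick([.4720,.1118],[-17.5,162.5],.012)
place([.4481,-.3132],[103.2,-76.8],.008)
manip.movej(HOME)
t=shot("f")
print(rect(seg(t,"lid",367,203,.088)),rect(seg(t,"lid",287,143,.088)),circ(seg(t,"lid",133,139,.088)))
cr=lambda u,v:cv2.resize(t[v-33:v+33,u-33:u+33],(264,264),interpolation=cv2.INTER_CUBIC)
s=manip.read_camera("side")
cv2.imwrite('pics/m2.png',np.vstack([np.hstack([cr(133,145),cr(285,147),cr(362,204)]),cv2.resize(s[90:305,80:400],(792,532))[:336]]))
cv2.imwrite('pics/s2.png',s)
print(manip.get_time_s())
E
```

```text
pick b -17.5 gap 0.021031676488059693 F [ 0.24316312 -0.73218129  2.39127897] t 63.125
lifted gap 0.021180631665964077 F [ 0.030587   -1.11795866 -3.45968179] q [ 5.1  7.4 94.8 -0.  77.8 22.6]
place b -76.8 z-zt 0.0 F0 -4.1793174449538695 F [ 0.66738462  0.56697307 -2.15054382]
t 75.6917 q [-42.2  12.9  88.    0.   79.3  34.6]
(array([ 0.44844363, -0.31221234]), array([110.74930573,  58.93848801]), 13.401143074035645) (array([ 0.59249658, -0.10483882]), array([77.13375092, 73.64082336]), -13.129531860351562) (array([0.59662317, 0.29072409]), array([78.47601318, 80.15914917]))
77.1667
```

View pics/m2.png

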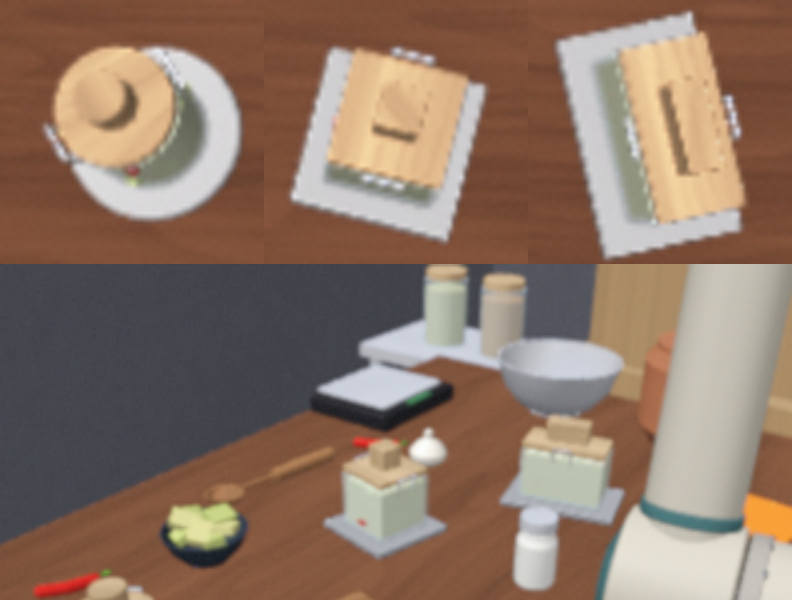

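View pics/s2.png

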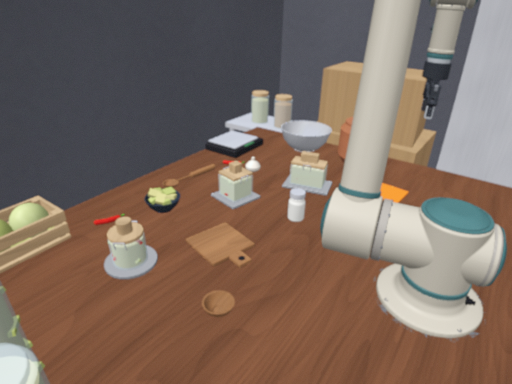

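All three jars stand upright, centred and aligned on their own slates: round at (127,245), square at (236,185) and oblong at (308,173) in the side picture. The bowl, shaker and garlic have not moved, so I'm handing in.

```bash
python3 -c "
from cell import manip
print(manip.hand_in())"
```

```text
the job is handed in; nothing more can be done
None
```

The job is handed in: each jar stands released on the slate of its own shape, within about 1 mm of centre and 0.2° of the slate's edges by the top camera, and the bowl, shaker and garlic were left where they were (about 77 s used).

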